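# Turn the draining chopping board over and wind the timer

## Task

The chopping board is draining white side up. Push its plain edge up against the blue back rest, stand it there leaning on the rest with the handle up and let go of it; then take it again and ease it down, without letting it fall, so that it lies flat on the grey drip plate with its green side up. After that wind the timer's key clockwise all the way to its stop, and leave the jar, the spoon and the foil meal trays where they are.

Things in the scene. Friction and masses are not known exactly. Their poses are not given: they have to be found in the camera images.
- board_mid (a point): Centre of the chopping board (190 mm long, 14 thick, 0.3 kg). Its x runs from the handle to the plain far edge, y across, z out of the white face (up at the start; the other face is green). Blade: x -30 to +95 mm, 115 mm wide; handle: x -95 to -30 mm, 30 mm wide, same thickness. It starts on the drip plate, handle roughly towards the robot, plain edge towards the back rest.
- board_handle (a point): Point to grasp on the board's handle, mid-thickness, 25 mm from the handle's end and 165 mm from the plain edge; axes as the board's. Side faces 30 mm apart (y), broad faces 14 mm (z). Held lightly by the side faces, the board swivels in the fingers when its plain edge is pressed on the plate.
- station: Fixed grey drip plate 340 x 270 x 6 mm with a blue back rest; origin on the table top under the centre of the free area. x points to the back rest, z up. The plate spans x -150 to +190 mm, y -135 to +135 mm, upper face at z = 6 mm; free area in front of the rest: x -150 to +150 mm.
- rest_foot (a point): Middle of the line where the face of the blue back rest meets the plate's upper face, at station x = 150 mm; axes as the station's. The rest is 250 mm wide and 115 mm long up its slope, leaning away from the free area 15 degrees from vertical, its top 111 mm above the plate.
- key_grip (a point): Middle of the brass wing of the timer's key, 87 mm above the table. The wing is 48 mm long (its x), 9 mm thick (y), 28 mm high (z), on a vertical stem in the middle of the fixed red timer, a box 90 x 90 x 56 mm with a white dial (top 60 mm above the table; wing's lower edge 73 mm).
- key (a joint): Turn of the timer's key in rad: grows clockwise seen from above, 0 run down, 2.6 at the stop; starts at 0 to 0.45. A spring and friction resist with 0.09 to 0.15 N m; it stays where it is left. It needs two or more grasps.
- jar: Amber jar, 72 mm across, 120 mm high, bystander; origin under its centre.
- meal_a: Lidded foil meal tray, 110 x 150 x 45 mm, bystander; origin under its centre.
- meal_b: Two stacked lidded foil meal trays, 110 x 150 x 90 mm, bystander; origin under its centre.
- spoon: Steel spoon lying on the table, 240 mm long, bystander; origin under its centre.

How it is judged (in metres and radians):
On the way, in this order (a step that is already met when the one before it is completed fails the run):
1. the board stands on its plain edge, handle up, leaning on the back rest, let go (angle between board_mid's own z axis and vertical between 1.66 and 2 rad and z of board_handle in the frame of station above 0.13 m and contact force between board and station above 0.5 N and contact force between the fingers and board below 0.05 N and linear speed of board below 0.03 m/s), for 0.3 s.
2. the board lies flat on the drip plate, green side up, let go (angle between board_mid's own z axis and vertical above 3.04 rad and z of board_mid in the frame of station below 0.018 m and x of board_mid in the frame of station between -0.095 and 0.095 m and y of board_mid in the frame of station between -0.085 and 0.085 m and contact force between the fingers and board below 0.05 N and linear speed of board below 0.03 m/s), for 0.3 s.
3. the timer's key is wound to its stop (value of joint key above 2.4 rad), for 0.1 s.
At the end, for the whole second after the job is handed in: The board lies at rest, flat within 0.1 rad, green side up on the drip plate in front of the back rest, its centre within 95 mm (station x) and 85 mm (station y) of the middle of the free area, not held; the key is at 2.4 rad or more (stop at 2.6) (all of step 2 and value of joint key above 2.4 rad and velocity of joint key below 0.05 rad/s and angular speed of board below 0.1 rad/s); the robot touches nothing.
It fails at once if the board falls or is slammed (it turns faster than 8 rad/s) (angular speed of board above 8 rad/s).
It fails at once if the jar, the spoon or a meal tray is moved by more than 30 mm (distance of any of jar, meal_a, meal_b, spoon from where it was at the start of the episode above 0.03 m).
It also fails if it takes over 72 s, if anything falls off the work surface, if the arm or the gripper's body presses on something with over 40 N, if the wrist force passes 120 N, or if a joint passes its speed limit or range.

## Robot

A 6-joint arm with a two-finger parallel gripper is mounted at the origin on the work surface. World frame = base frame: x ahead of the robot, y to its left, z up, the work surface at z = 0. Lengths are in mm, angles in rad, forces in N, time in s.
With the tool pointing down it reaches from about 325 to 1000 mm from the base axis. Payload 5.1 kg.
Tool frame: the origin (TCP) lies on the mounting face of the last link; the fingertips stand 173 mm ahead of it and the grasp point (between the pads) lies 155 mm ahead of it; x points along the fingers, y is the direction in which the jaws open and shut, and the axes are right-handed (so a half turn about x gives the same grasp; the last joint's range is limited). The gripper opens to 85 mm and grips with 20 to 120 N. Pads are 22 mm wide; open, the fingers measure 114 mm over their backs; the gripper's body (76 mm by 85 mm) begins 54 mm behind the grasp point. The pads swing forward as they close: fully open they stand 13 mm farther back than shut.
Start: joints at [-1.235, 0.124, 1.65, -0, 1.367, -0.083], TCP at [264.3, -593.828, 404.722] pointing down, gripper open.
Joint ranges: [-2.61, 2.61], [-1.02, 2.33], [0.03, 2.71], [-1.35, 4.49], [0.32, 2.68], [-2.91, 2.91]. Speed limits (rad/s): [2.57, 2.57, 3.14, 3.14, 3.14, 3.14].

## Interface

Orientations are given as a unit quaternion [w, x, y, z].
In Python, from plant import bot gives the robot as it stands.
- The arm moves only by the shell command python3 -m creep 'ROWS'. ROWS is JSON, a list of rows, each an object with "turn": the turn, a rotation vector about the tool's x, y, z as a fraction of full scale, a list of three; "slide": the shift along the tool's x, y, z as a fraction of full scale, a list of three; "jaw": the closure, from -1 (fully open) to 1 (shut). In form: [{"turn": [ax, ay, az], "slide": [tx, ty, tz], "jaw": jaw}, ...]. A call has 1 to 20 rows; each row is the pose to reach, as a shift and turn from the pose commanded when the call began, along the tool's axes at that moment; what a row does not reach only later rows make up. Full scale, the value 1, is 0.25 m for a shift and pi/4 rad for a turn. A row lasts 1/8 s, in which the tool goes at most 62.5 mm and 10.7 degrees, less where a joint would pass 70% of its speed; a pose out of reach is approached as far as the arm can. A call with a number of a shift or a turn outside -1 to 1 is refused whole. A call with a gripper value outside its range is refused whole. The fingers move at their own pace and stop on an object; the grip force is fixed at half the most. Time passes only in rows, so rows that repeat a pose let the fingers close. It gives the time, the measured TCP pose, the force and the opening at its end, in the units of the state.
- bot.get_obs(): the state, without advancing time (a new reading comes with each control period).
- bot.snapshot(name): name is "side" or "top" or "wrist"; returns the picture (384x512x3 uint8, red, green, blue); there is no depth.
- bot.camera_model(name): a dict with "mtx" (3x3 intrinsics, pixels), "pose" (4x4, takes a point from camera to world coordinates); the wrist camera has in their place "T_tool_cam" (4x4, takes a point from camera to tool coordinates, whose origin is the TCP and whose axes are the tool frame's). Camera axes: x right, y down, z forward; pixel columns grow to the right and rows downward; lengths in mm; the calibration is good to about 2 mm. A picture is of the moment at which its call begins: read the wrist's pose just before it. camera_model takes no time and is no camera call.
- bot.hand_in(): hands the job in, once; it reports no verdict.
The state is a dict: "clock": time; "joint_positions": joint angles; "qvel": joint speeds; "joint_torque": joint torques, N m; "tcp_pos": TCP position; "eef_rot": TCP orientation; "contact_force": force on the tool from outside, world axes, zero at the start; "ft_torque": the same for the moment, N m; "opening": opening from 0.0 (shut) to 1.0 (fully open).
Only numpy, scipy, OpenCV 4.12 (cv2) and the standard library are available. Lean on these libraries where they do the work, as an engineer would, in place of code of your own. Each camera call takes 0.05 s, during which the arm holds its last target. There are 200 camera calls.

## Working session

There is one attempt and no reset: what is moved stays moved. The work goes in short steps, Python scripts to look and compute and a shell command to move; the robot and the scene stay as the last step left them, time stands still between calls to the robot, and variables do not carry over. Pictures are saved under pics/ and viewed, about 8 in all and at most 12, crops included, and the job is handed in when it is done.

```bash
ls; mkdir -p pics; python3 - <<'E'
from plant import bot
import cv2,numpy as np
np.set_printoptions(suppress=True,precision=3)
print(bot.get_obs())
for n in("side","top","wrist"):
    im=bot.snapshot(n); cv2.imwrite(f"pics/{n}0.png",im[:,:,::-1])
    print(n,bot.camera_model(n))
a=cv2.imread("pics/side0.png");b=cv2.imread("pics/top0.png")
cv2.imwrite("pics/top0b.png",cv2.resize(b,(800,600),interpolation=cv2.INTER_CUBIC))
E
```

```text
pics
{'clock': 0.0, 'joint_positions': array([-1.235,  0.124,  1.652,  0.   ,  1.368, -0.083]), 'qvel': array([-0.001, -0.   ,  0.   , -0.   , -0.001, -0.   ]), 'joint_torque': array([  0.   , -42.361, -36.545,  -0.   ,   0.007,  -0.   ]), 'tcp_pos': array([ 264.209, -593.598,  403.452]), 'eef_rot': array([-0.146, -0.692, -0.148,  0.692]), 'contact_force': array([ 0.504, -0.296, -0.265]), 'ft_torque': array([ 0.011, -0.007, -0.007]), 'opening': 1.0017804816027203}
side {'mtx': array([[377.331,   0.   , 249.44 ],
       [  0.   , 377.331, 195.526],
       [  0.   ,   0.   ,   1.   ]]), 'pose': array([[ -0.96 ,  -0.16 ,   0.228, 305.077],
       [ -0.277,   0.468,  -0.839, 943.932],
       [  0.028,  -0.869,  -0.494, 643.525],
       [  0.   ,   0.   ,   0.   ,   1.   ]])}
top {'mtx': array([[416.83 ,   0.   , 257.465],
       [  0.   , 416.83 , 193.93 ],
       [  0.   ,   0.   ,   1.   ]]), 'pose': array([[  -0.007,   -0.994,    0.111,  401.939],
       [  -1.   ,    0.005,   -0.012,   -1.502],
       [   0.011,   -0.111,   -0.994, 1466.904],
       [   0.   ,    0.   ,    0.   ,    1.   ]])}
wrist {'mtx': array([[314.854,   0.   , 260.719],
       [  0.   , 314.854, 189.614],
       [  0.   ,   0.   ,   1.   ]]), 'T_tool_cam': array([[  0.   ,  -0.316,   0.949,  30.49 ],
       [  1.   ,   0.   ,   0.   ,   1.087],
       [ -0.   ,   0.949,   0.316, -81.41 ],
       [  0.   ,   0.   ,   0.   ,   1.   ]])}
```

View pics/top0b.png

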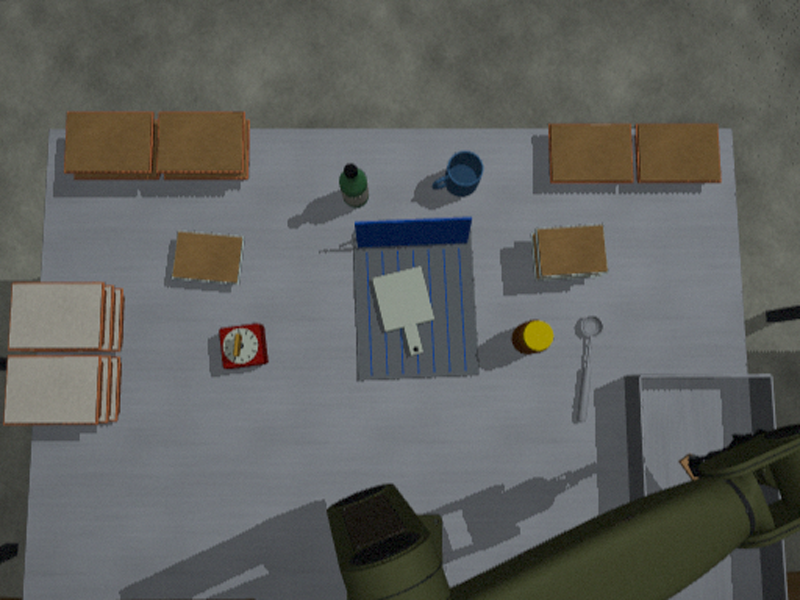

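View pics/side0.png

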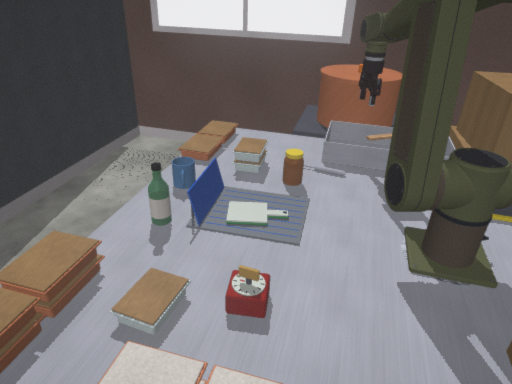

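The top view shows the board at about (404,310)/800px with its handle end at (415,350), the plate corners, the key at (238,347) and the meal trays. The side view agrees. I'll enlarge the crops next.

```bash
python3 - <<'E'
import cv2,numpy as np
b=cv2.imread("pics/top0.png")
c=cv2.resize(b[135:247,222:310],None,fx=5.35,fy=5.35,interpolation=cv2.INTER_CUBIC)
d=cv2.resize(b[200:240,135:178],None,fx=7,fy=7,interpolation=cv2.INTER_CUBIC)
o=np.zeros((600,780,3),np.uint8);o[:c.shape[0],:c.shape[1]]=c;o[:d.shape[0],475:475+d.shape[1]]=d
cv2.imwrite("pics/crop1.png",o);print(c.shape,d.shape)
E
```

```text
(599, 471, 3) (280, 301, 3)
```

View pics/crop1.png

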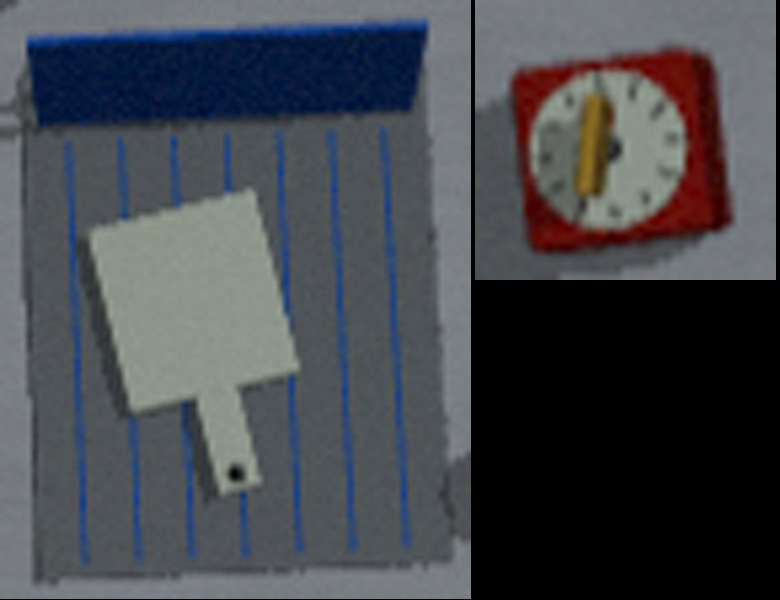

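```bash
cat > h.py <<'E'
import numpy as np,cv2
from plant import bot
from scipy.spatial.transform import Rotation as R
np.set_printoptions(suppress=True,precision=3)
def ray(K,T,uv,z):
    d=T[:3,:3]@np.linalg.solve(K,[uv[0],uv[1],1.]);o=T[:3,3]
    return o+d*(z-o[2])/d[2]
def rot(q): q=np.asarray(q);return R.from_quat([q[1],q[2],q[3],q[0]])
def proj(K,T,p):
    q=np.linalg.inv(T)@np.append(p,1);q=K@q[:3];return q[:2]/q[2]
def wristT(o):
    T=np.eye(4);T[:3,:3]=rot(o["eef_rot"]).as_matrix();T[:3,3]=o["tcp_pos"]
    return T@bot.camera_model("wrist")["T_tool_cam"]
def rows(o,goal,Rg):
    """slide (fractions) and turn (fractions) from pose o=(pos,R) to goal grasp-point pose"""
    p,Rc=o
    tcp=np.asarray(goal)-155*Rg.as_matrix()[:,0]
    s=Rc.inv().apply(tcp-p)/250; t=(Rc.inv()*Rg).as_rotvec()/(np.pi/4)
    print("slide",s,"turn",t,"tcp",tcp)
E
python3 - <<'E'
from h import *
m=bot.camera_model("top");K,T=m["mtx"],m["pose"]
def P(u,v,z,f=5.35,c=222,r=135): return ray(K,T,(c+(u+.5)/f-.5,r+(v+.5)/f-.5),z)
B=np.array([P(*p,20) for p in[(88,230),(254,188),(300,368),(133,412),(222,494),(262,482),(196,400),(238,388)]])
print(B);print([np.linalg.norm(B[i]-B[j]) for i,j in[(0,1),(1,2),(2,3),(3,0),(4,5)]])
far=(B[0]+B[1])/2;end=(B[4]+B[5])/2;print("len",np.linalg.norm(far-end),"yaw",np.arctan2(*(far-end)[[1,0]]),"mid",(far+end)/2,"far",far,"end",end)
S=np.array([P(*p,6) for p in[(36,582),(452,560),(38,125),(413,110)]]);print(S)
print("top rest",P(27,38,117),P(428,22,117))
a,b=P(597-475,93,101,7,135,200),P(590-475,197,101,7,135,200);print("key",a,b,np.linalg.norm(a-b))
for p in[(515,72),(700,50),(733,228),(532,250)]: print(P(p[0]-475,p[1],56,7,135,200))
for n,uv in dict(a=(208,260),b=(570,252),jar=(538,336),sp=(588,370)).items(): print(n,ray(K,T,np.array(uv)*.64,dict(a=45,b=90,jar=120,sp=5)[n]))
E
```

```text
[[621.937  48.75   20.   ]
 [649.309 -60.367  20.   ]
 [530.375 -89.199  20.   ]
 [502.295  19.701  20.   ]
 [448.802 -37.697  20.   ]
 [456.394 -63.677  20.   ]
 [509.87  -21.282  20.   ]
 [517.538 -48.67   20.   ]]
[np.float64(112.49780507869633), np.float64(122.37960797387558), np.float64(112.46207227755767), np.float64(123.11835933447475), np.float64(27.0664737283854)]
len 188.44707579278332 yaw 0.24045826945566873 mid [544.111 -28.248  20.   ] far [635.623  -5.809  20.   ] end [452.598 -50.687  20.   ]
[[ 392.954   83.356    6.   ]
 [ 405.388 -187.726    6.   ]
 [ 694.816   82.376    6.   ]
 [ 703.894 -167.533    6.   ]]
top rest [727.161  82.846 117.   ] [ 736.305 -165.194  117.   ]
key [494.368 327.455 101.   ] [445.912 329.664 101.   ] 48.506519774105534
[507.801 378.004  56.   ]
[517.95  289.055  56.   ]
[432.074 271.73   56.   ]
[422.175 367.771  56.   ]
a [658.864 409.271  45.   ]
b [ 664.633 -379.911   90.   ]
jar [ 482.353 -298.833  120.   ]
sp [ 412.352 -434.227    5.   ]
```

```bash
cat >> h.py <<'E'
def down(yaw,sgn=1,tilt=0):
    y=sgn*np.array([-np.sin(yaw),np.cos(yaw),0]);x=np.array([0,0,-1.])
    Rm=R.from_matrix(np.array([x,y,np.cross(x,y)]).T)
    return Rm
def yaw(Rm,sgn=1):
    y=Rm.as_matrix()[:,1]*sgn;return np.arctan2(-y[0],y[1])
E
python3 - <<'E'
from h import *
o=bot.get_obs();Rc=rot(o["eef_rot"]);print(Rc.as_matrix(),"yaw",yaw(Rc))
for s in(1,-1): rows((o["tcp_pos"],Rc),[476,-45,110],down(.24,s))
E
```

```text
[[-0.001  0.407 -0.914]
 [ 0.002 -0.914 -0.407]
 [-1.    -0.002 -0.   ]] yaw -2.7227979810055762
slide [ 0.558 -1.66  -1.666] turn [-3.772 -0.003 -0.   ] tcp [476. -45. 265.]
slide [ 0.558 -1.66  -1.666] turn [ 0.228 -0.     0.002] tcp [476. -45. 265.]
```

```bash
python3 -m creep '[{"turn":[0,0,0],"slide":[0.1,-0.17,-0.17],"jaw":-1},{"turn":[0,0,0],"slide":[0.15,-0.34,-0.34],"jaw":-1},{"turn":[0,0,0],"slide":[0.2,-0.5,-0.5],"jaw":-1},{"turn":[0,0,0],"slide":[0.25,-0.67,-0.67],"jaw":-1},{"turn":[0,0,0],"slide":[0.28,-0.83,-0.833],"jaw":-1}]' && python3 -m creep '[{"turn":[0.1,0,0],"slide":[0.1,-0.17,-0.17],"jaw":-1},{"turn":[0.15,0,0],"slide":[0.15,-0.34,-0.34],"jaw":-1},{"turn":[0.228,0,0],"slide":[0.2,-0.5,-0.5],"jaw":-0.3},{"turn":[0.228,0,0],"slide":[0.25,-0.7,-0.7],"jaw":-0.3},{"turn":[0.228,0,0],"slide":[0.278,-0.83,-0.833],"jaw":-0.3},{"turn":[0.228,0,0],"slide":[0.278,-0.83,-0.833],"jaw":-0.3},{"turn":[0.228,0,0],"slide":[0.278,-0.83,-0.833],"jaw":-0.3}]' && python3 - <<'E'
from h import *
o=bot.get_obs();print(o["tcp_pos"],yaw(rot(o["eef_rot"]),-1),o["joint_positions"],o["opening"],o["contact_force"])
im=bot.snapshot("wrist")[:,:,::-1];im=cv2.resize(im,(800,600),interpolation=cv2.INTER_CUBIC)
T=wristT(o);K=bot.camera_model("wrist")["mtx"]
for p in[(448.8,-37.7,20),(456.4,-63.7,20),(509.9,-21.3,20),(517.5,-48.7,20),(476,-45,20)]:
    u=proj(K,T,p)*800/512;print(u);cv2.circle(im,tuple(int(x) for x in u),4,(0,0,255),1)
cv2.imwrite("pics/w1.png",im)
E
```

```text
clock: 0.78
tcp_pos: [370.3, -317.5, 333.7]
eef_rot: [-0.146, -0.692, -0.147, 0.692]
contact_force: [1.2, -0.5, -0.1]
opening: 0.998
clock: 1.65
tcp_pos: [475.9, -45.3, 265.1]
eef_rot: [-0.085, -0.702, -0.085, 0.702]
contact_force: [0.9, -0.8, -0.6]
opening: 0.645
[475.915 -45.301 265.051] 0.24049127536584267 [-0.207 -0.13   2.15  -0.     1.122  1.123] 0.644803803431095 [ 0.923 -0.771 -0.64 ]
[376.331 363.955]
[432.527 361.736]
[370.394 234.236]
[434.855 232.338]
[404.406 316.049]
```

View pics/w1.png

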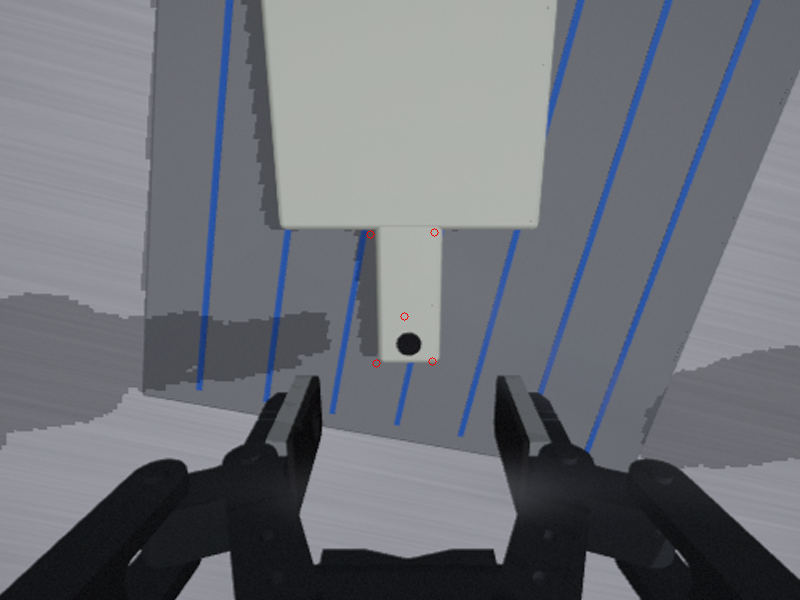

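The wrist view shows the handle centred between the fingers (columns 378–441, finger midpoint 408) and aligned with them, so I'll descend and grip.

```bash
python3 -m creep '[{"turn":[0,0,0],"slide":[0.15,0.004,0],"jaw":-0.3},{"turn":[0,0,0],"slide":[0.28,0.004,0],"jaw":-0.3},{"turn":[0,0,0],"slide":[0.338,0.004,0],"jaw":-0.1},{"turn":[0,0,0],"slide":[0.338,0.004,0],"jaw":0.4},{"turn":[0,0,0],"slide":[0.338,0.004,0],"jaw":0.4},{"turn":[0,0,0],"slide":[0.338,0.004,0],"jaw":0.4},{"turn":[0,0,0],"slide":[0.338,0.004,0],"jaw":0.4}]'
```

```text
clock: 2.58
tcp_pos: [476.5, -46.3, 181.3]
eef_rot: [0.085, 0.702, 0.084, -0.702]
contact_force: [0.0, -0.4, -2.5]
opening: 0.332
```

```bash
python3 -m creep '[{"turn":[0.06,0,0],"slide":[-0.004,0.015,-0.05],"jaw":0.4},{"turn":[0.12,0,0],"slide":[-0.004,0.03,-0.1],"jaw":0.4},{"turn":[0.19,0,0],"slide":[-0.004,0.045,-0.15],"jaw":0.4},{"turn":[0.257,0,0],"slide":[-0.004,0.06,-0.2],"jaw":0.4},{"turn":[0.257,0,0],"slide":[-0.004,0.062,-0.22],"jaw":0.4},{"turn":[0.257,0,0],"slide":[-0.004,0.064,-0.228],"jaw":0.4},{"turn":[0.257,0,0],"slide":[-0.004,0.065,-0.234],"jaw":0.4}]' && python3 - <<'E'
from h import *
o=bot.get_obs();print(o["tcp_pos"],yaw(rot(o["eef_rot"]),-1),o["contact_force"],o["ft_torque"])
im=bot.snapshot("wrist")[:,:,::-1];cv2.imwrite("pics/w2.png",im)
b=bot.snapshot("side")[:,:,::-1];b=cv2.resize(b[140:270,150:330],(512,370),interpolation=cv2.INTER_CUBIC)
cv2.imwrite("pics/s2.png",b)
E
```

```text
clock: 3.45
tcp_pos: [534.6, -48.1, 180.4]
eef_rot: [-0.013, -0.703, -0.014, 0.71]
contact_force: [-14.0, -2.5, 5.3]
opening: 0.328
[534.621 -48.083 180.409] 0.038374183796902925 [-14.001  -2.495   5.32 ] [-0.374  2.15  -0.386]
```

View pics/w2.png

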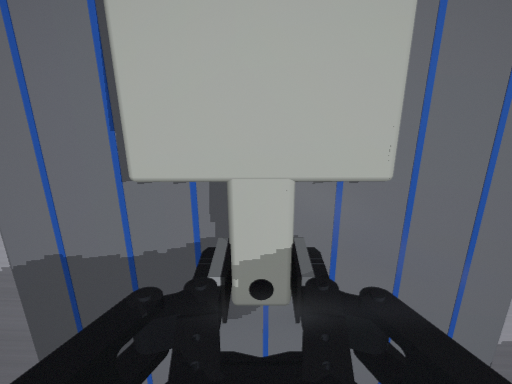

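```bash
python3 -m creep '[{"turn":[0,0,0],"slide":[-0.057,0,-0.002],"jaw":0.4},{"turn":[0,0,0],"slide":[-0.114,0,-0.005],"jaw":0.4},{"turn":[0,0,0],"slide":[-0.169,0,-0.016],"jaw":0.4},{"turn":[0,0,0],"slide":[-0.224,0,-0.029],"jaw":0.4},{"turn":[0,0,0],"slide":[-0.224,0,-0.029],"jaw":0.4}]' && python3 - <<'E'
from h import *
o=bot.get_obs();print(o["tcp_pos"],o["contact_force"],o["ft_torque"])
b=bot.snapshot("side")[:,:,::-1];b=cv2.resize(b[120:270,150:350],(800,600),interpolation=cv2.INTER_CUBIC)
cv2.imwrite("pics/s3.png",b)
E
```

```text
clock: 4.18
tcp_pos: [545.3, -48.0, 240.0]
eef_rot: [0.014, 0.708, 0.013, -0.705]
contact_force: [-0.1, 0.7, -3.7]
opening: 0.331
[545.341 -48.    239.968] [-0.087  0.733 -3.653] [0.017 0.302 0.003]
```

View pics/s3.png

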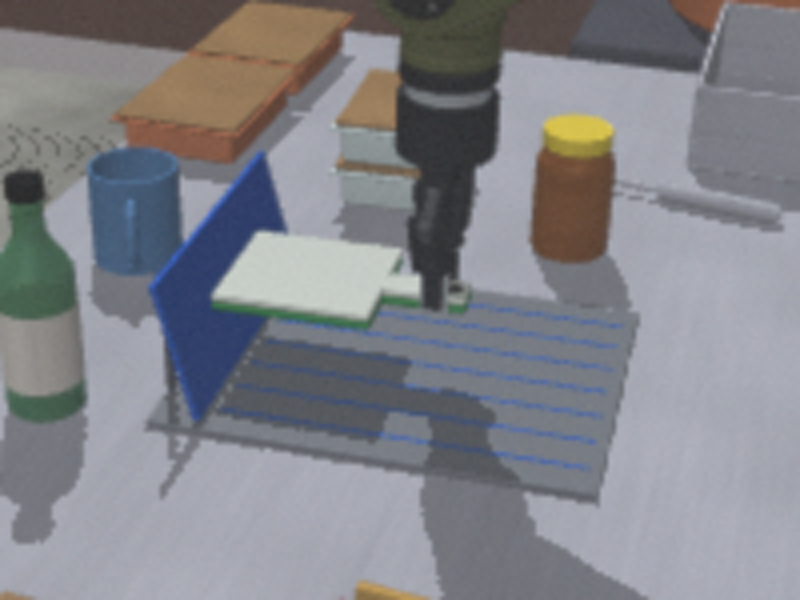

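The board stayed level in the fingers because the grip is stiff. I'll pitch the tool, and the board with it, edge-down towards the rest foot, then push against the rest to make it swivel the remaining way.

```bash
python3 -m creep '[{"turn":[0,-0.16,0],"slide":[0.004,0,-0.085],"jaw":0.4},{"turn":[0,-0.33,0],"slide":[0.011,0,-0.172],"jaw":0.4},{"turn":[0,-0.5,0],"slide":[0.003,0,-0.262],"jaw":0.4},{"turn":[0,-0.667,0],"slide":[-0.006,0,-0.353],"jaw":0.4},{"turn":[0,-0.83,0],"slide":[-0.02,0,-0.47],"jaw":0.4},{"turn":[0,-1,0],"slide":[-0.032,0,-0.587],"jaw":0.4},{"turn":[0,-1,0],"slide":[-0.032,0,-0.587],"jaw":0.4},{"turn":[0,-1,0],"slide":[-0.032,0,-0.587],"jaw":0.4}]' && python3 - <<'E'
from h import *
o=bot.get_obs();Rm=rot(o["eef_rot"]);print(o["tcp_pos"],o["contact_force"],o["ft_torque"],o["joint_positions"])
print(Rm.as_matrix()); print("hold",o["tcp_pos"]+167*Rm.as_matrix()[:,0])
b=bot.snapshot("side")[:,:,::-1];b=cv2.resize(b[120:270,150:350],(800,600),interpolation=cv2.INTER_CUBIC)
cv2.imwrite("pics/s4.png",b)
E
```

```text
clock: 5.22
tcp_pos: [690.7, -42.4, 245.5]
eef_rot: [-0.018, -0.384, -0.007, 0.923]
contact_force: [1.6, -0.2, -0.9]
opening: 0.332
[690.707 -42.394 245.473] [ 1.616 -0.21  -0.95 ] [-0.041 -0.752  0.066] [-0.122  0.519  1.489 -0.12   1.907  1.417]
[[-0.705  0.038 -0.709]
 [-0.027 -0.999 -0.027]
 [-0.709  0.     0.705]]
hold [573.054 -46.888 127.04 ]
```

View pics/s4.png

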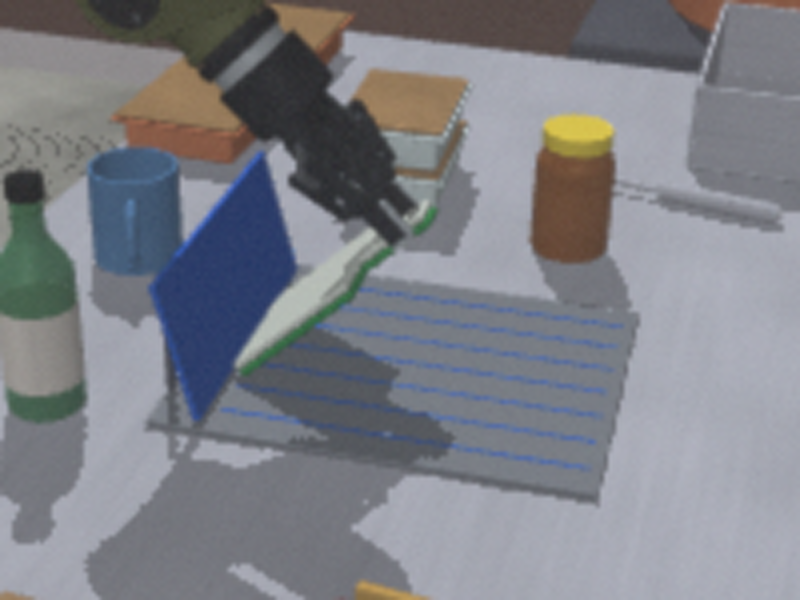

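```bash
python3 -m creep '[{"turn":[0,-0.083,0],"slide":[-0.043,0,-0.049],"jaw":0.4},{"turn":[0,-0.167,0],"slide":[-0.085,0,-0.098],"jaw":0.4},{"turn":[0,-0.25,0],"slide":[-0.117,0,-0.147],"jaw":0.4},{"turn":[0,-0.333,0],"slide":[-0.15,0,-0.196],"jaw":0.4},{"turn":[0,-0.333,0],"slide":[-0.18,0,-0.21],"jaw":0.4},{"turn":[0,-0.333,0],"slide":[-0.217,0,-0.227],"jaw":0.4},{"turn":[0,-0.333,0],"slide":[-0.254,0,-0.243],"jaw":0.4},{"turn":[0,-0.333,0],"slide":[-0.254,0,-0.243],"jaw":0.4}]' && python3 - <<'E'
from h import *
o=bot.get_obs();Rm=rot(o["eef_rot"]);print(o["tcp_pos"],o["contact_force"],o["ft_torque"],o["joint_positions"])
print("hold",o["tcp_pos"]+167*Rm.as_matrix()[:,0])
b=bot.snapshot("side")[:,:,::-1];b=cv2.resize(b[120:270,150:350],(800,600),interpolation=cv2.INTER_CUBIC)
cv2.imwrite("pics/s5.png",b)
E
```

```text
clock: 6.28
tcp_pos: [779.0, -38.9, 248.3]
eef_rot: [-0.018, -0.259, -0.005, 0.966]
contact_force: [-3.1, 0.3, -1.7]
opening: 0.331
[778.985 -38.883 248.311] [-3.061  0.27  -1.701] [ 0.264  0.019 -0.059] [-0.103  0.747  1.183 -0.156  2.247  1.401]
hold [634.554 -44.349 164.651]
```

```bash
python3 -m creep '[{"turn":[0,0,0],"slide":[-0.055,0,-0.018],"jaw":0.4},{"turn":[0,0,0],"slide":[-0.109,0,-0.035],"jaw":0.4},{"turn":[0,0,0],"slide":[-0.158,0,-0.06],"jaw":0.4},{"turn":[0,0,0],"slide":[-0.208,0,-0.088],"jaw":0.4},{"turn":[0,0,0],"slide":[-0.256,0,-0.12],"jaw":0.4},{"turn":[0,0,0],"slide":[-0.304,0,-0.153],"jaw":0.4},{"turn":[0,0,0],"slide":[-0.325,0,-0.17],"jaw":0.4},{"turn":[0,0,0],"slide":[-0.345,0,-0.187],"jaw":0.4},{"turn":[0,0,0],"slide":[-0.345,0,-0.187],"jaw":0.4}]' && python3 - <<'E'
from h import *
o=bot.get_obs();Rm=rot(o["eef_rot"]);print(o["tcp_pos"],o["contact_force"],o["ft_torque"],o["joint_positions"])
print("hold",o["tcp_pos"]+167*Rm.as_matrix()[:,0])
b=bot.snapshot("side")[:,:,::-1];b=cv2.resize(b[120:270,150:350],(800,600),interpolation=cv2.INTER_CUBIC)
cv2.imwrite("pics/s6.png",b)
E
```

```text
clock: 7.45
tcp_pos: [876.8, -35.3, 249.8]
eef_rot: [-0.018, -0.259, -0.005, 0.966]
contact_force: [-2.5, 0.1, -3.7]
opening: 0.327
[876.752 -35.276 249.832] [-2.534  0.136 -3.669] [ 0.139 -0.45   0.006] [-0.089  0.977  0.813 -0.16   2.388  1.39 ]
hold [732.268 -40.74  166.265]
```

View pics/s6.png

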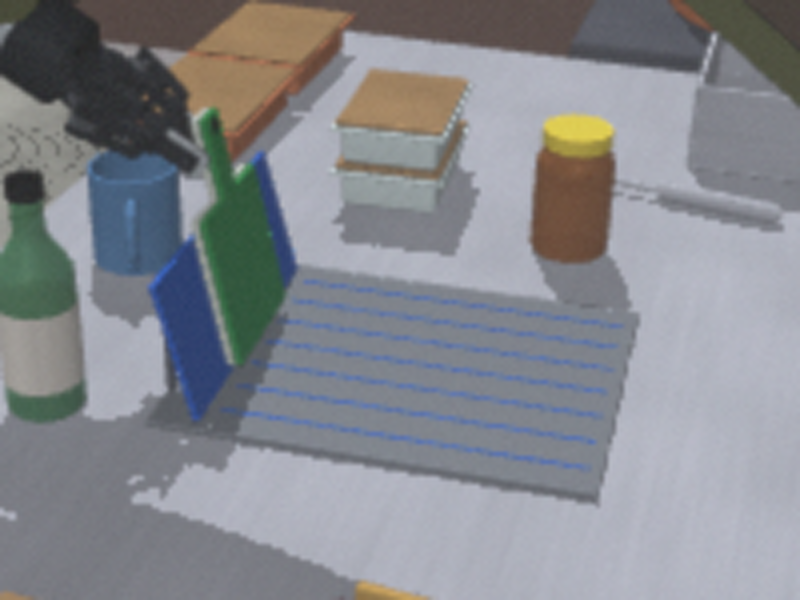

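The board is standing on its plain edge against the rest, green side facing the robot. Now I'll release it and raise the hand straight up.

```bash
python3 -m creep '[{"turn":[0,0,0],"slide":[0,0,0],"jaw":0.2},{"turn":[0,0,0],"slide":[0,0,0],"jaw":0},{"turn":[0,0,0],"slide":[0,0,0],"jaw":-0.3},{"turn":[0,0,0],"slide":[0,0,0],"jaw":-0.3},{"turn":[0,0,0],"slide":[-0.03,0,0.05],"jaw":-0.3},{"turn":[0,0,0],"slide":[-0.08,0,0.12],"jaw":-0.3},{"turn":[0,0,0],"slide":[-0.12,0,0.208],"jaw":-0.3},{"turn":[0,0,0],"slide":[-0.2,0,0.346],"jaw":-0.3},{"turn":[0,0,0],"slide":[-0.2,0,0.346],"jaw":-0.3}]' && python3 - <<'E'
from h import *
o=bot.get_obs();Rm=rot(o["eef_rot"]);print(o["tcp_pos"],o["contact_force"],o["ft_torque"],o["joint_positions"])
b=bot.snapshot("side")[:,:,::-1];b=cv2.resize(b[120:220,190:290],(600,600),interpolation=cv2.INTER_CUBIC)
cv2.imwrite("pics/s7.png",b)
E
```

```text
clock: 8.62
tcp_pos: [876.7, -35.3, 359.4]
eef_rot: [-0.018, -0.264, -0.004, 0.964]
contact_force: [-0.5, -0.6, 1.0]
opening: 0.647
[876.69  -35.277 359.421] [-0.507 -0.581  1.037] [ 0.007 -0.385  0.022] [-0.089  0.905  0.746 -0.187  2.515  1.355]
```

View pics/s7.png

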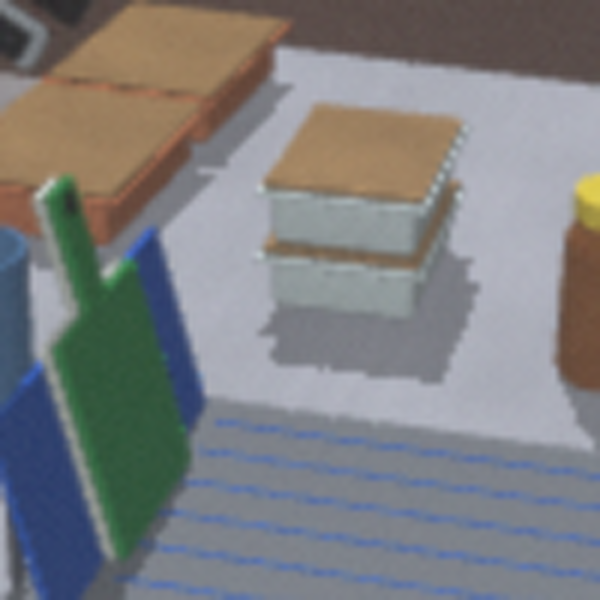

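The board leans on the rest by itself, with the hand clear. Now I'll swing the tool round to the front with the fingers pitched forward, ready to regrasp.

```bash
python3 -m creep '[{"turn":[0,0.2,0],"slide":[0.04,0,0.12],"jaw":-0.3},{"turn":[0,0.4,0],"slide":[0.14,0,0.22],"jaw":-0.3},{"turn":[0,0.6,0],"slide":[0.25,0,0.3],"jaw":-0.3},{"turn":[0,0.8,0],"slide":[0.36,0,0.38],"jaw":-0.3},{"turn":[0,1,0],"slide":[0.464,0,0.453],"jaw":-0.3},{"turn":[0,1,0],"slide":[0.464,0,0.453],"jaw":-0.3}]' && python3 - <<'E'
from h import *
o=bot.get_obs();Rm=rot(o["eef_rot"]);t=Rm.as_matrix();print(o["tcp_pos"],o["joint_positions"],"psi",np.degrees(np.arctan2(-t[0,0],-t[2,0])),t[:,1])
E
```

```text
clock: 9.43
tcp_pos: [717.2, -41.2, 389.9]
eef_rot: [-0.015, -0.608, -0.012, 0.794]
contact_force: [-0.2, 0.7, 0.1]
opening: 0.654
[717.2   -41.172 389.914] [-0.126  0.338  1.43  -0.042  1.634  1.41 ] psi 15.115223846526083 [ 0.038 -0.999 -0.   ]
```

```bash
python3 -m creep '[{"turn":[0,0.2,0],"slide":[0.02,0,0.1],"jaw":-0.3},{"turn":[0,0.4,0],"slide":[0.04,0,0.2],"jaw":-0.3},{"turn":[0,0.6,0],"slide":[0.05,0,0.3],"jaw":-0.3},{"turn":[0,0.8,0],"slide":[0.07,0,0.4],"jaw":-0.3},{"turn":[0,1,0],"slide":[0.083,0,0.462],"jaw":-0.3}]' && python3 -m creep '[{"turn":[0,0.15,0],"slide":[0.03,0,0.1],"jaw":-0.3},{"turn":[0,0.3,0],"slide":[0.06,0,0.2],"jaw":-0.3},{"turn":[0,0.444,0],"slide":[0.097,0,0.299],"jaw":-0.3},{"turn":[0,0.444,0],"slide":[0.097,0,0.299],"jaw":-0.3},{"turn":[0,0.444,0],"slide":[0.097,0,0.299],"jaw":-0.3}]' && python3 - <<'E'
from h import *
o=bot.get_obs();Rm=rot(o["eef_rot"]);t=Rm.as_matrix();print(o["tcp_pos"],o["joint_positions"],"psi",np.degrees(np.arctan2(-t[0,0],-t[2,0])),t[:,1])
im=bot.snapshot("wrist")[:,:,::-1];im=cv2.resize(im,(800,600),interpolation=cv2.INTER_CUBIC)
T=wristT(o);K=bot.camera_model("wrist")["mtx"]
for p in[(736.6,-40.5,183),(736,-40.7+15,192),(736,-40.7-15,192)]:
    u=proj(K,T,p)*800/512;print(u);cv2.circle(im,tuple(int(x) for x in u),4,(0,0,255),1)
g=t@np.array([167,0,0])+o["tcp_pos"];print("hold",g)
cv2.imwrite("pics/w8.png",im)
E
```

```text
clock: 10.05
tcp_pos: [603.0, -45.8, 400.4]
eef_rot: [0.009, 0.867, 0.016, -0.498]
contact_force: [0.9, 0.3, -1.4]
opening: 0.651
clock: 10.68
tcp_pos: [551.7, -47.8, 343.2]
eef_rot: [0.007, 0.939, 0.018, -0.342]
contact_force: [0.1, 0.2, 0.8]
opening: 0.649
[551.67  -47.846 343.189] [-0.22  -0.187  2.124  0.527  0.399  0.91 ] psi -49.97033175972097 [ 0.038 -0.999  0.   ]
[404.772 325.23 ]
[371.898 315.86 ]
[438.335 318.114]
hold [679.489 -42.952 235.823]
```

View pics/w8.png

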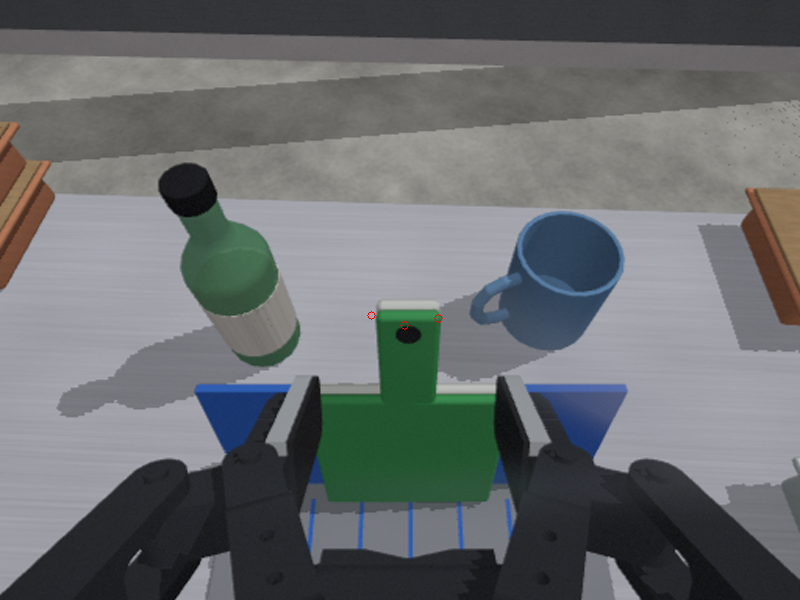

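```bash
python3 -m creep '[{"turn":[0,0,0],"slide":[0.12,0,0.005],"jaw":-0.3},{"turn":[0,0,0],"slide":[0.24,0,0.01],"jaw":-0.3},{"turn":[0,0,0],"slide":[0.311,0,0.015],"jaw":-0.3},{"turn":[0,0,0],"slide":[0.311,0,0.015],"jaw":0},{"turn":[0,0,0],"slide":[0.311,0,0.015],"jaw":0.3},{"turn":[0,0,0],"slide":[0.311,0,0.015],"jaw":0.45},{"turn":[0,0,0],"slide":[0.311,0,0.015],"jaw":0.45},{"turn":[0,0,0],"slide":[0.311,0,0.015],"jaw":0.45},{"turn":[0,0,0],"slide":[0.311,0,0.015],"jaw":0.45}]' && python3 - <<'E'
from h import *
o=bot.get_obs();t=rot(o["eef_rot"]).as_matrix();print(o["tcp_pos"],o["joint_positions"],"psi",np.degrees(np.arctan2(-t[0,0],-t[2,0])),o["opening"],o["contact_force"])
print("hold",t@np.array([167,0,0])+o["tcp_pos"])
E
```

```text
clock: 11.85
tcp_pos: [608.0, -50.8, 297.0]
eef_rot: [0.005, 0.938, 0.022, -0.346]
contact_force: [0.7, 2.5, 5.0]
opening: 0.325
[608.032 -50.794 296.987] [-0.204  0.003  2.032  0.653  0.321  0.785] psi -49.51548342506785 0.32513275655098456 [0.651 2.506 5.011]
hold [734.954 -44.354 188.644]
```

Joint 5 has reached its limit at this pitch and the grip only catches the handle's end. I'll release, back off and regrasp with less pitch.

```bash
python3 -m creep '[{"turn":[0,0,0],"slide":[0,0,0],"jaw":0.2},{"turn":[0,0,0],"slide":[0,0,0],"jaw":-0.3},{"turn":[0,0,0],"slide":[-0.02,0,-0.01],"jaw":-0.3},{"turn":[0,0,0],"slide":[-0.1,0,-0.03],"jaw":-0.3},{"turn":[0,-0.12,0],"slide":[-0.207,0,-0.1],"jaw":-0.3},{"turn":[0,-0.25,0],"slide":[-0.207,0,-0.18],"jaw":-0.3},{"turn":[0,-0.333,0],"slide":[-0.207,0,-0.225],"jaw":-0.3},{"turn":[0,-0.333,0],"slide":[-0.207,0,-0.225],"jaw":-0.3},{"turn":[0,-0.333,0],"slide":[-0.207,0,-0.225],"jaw":-0.3}]' && python3 - <<'E'
from h import *
o=bot.get_obs();t=rot(o["eef_rot"]).as_matrix();print(o["tcp_pos"],o["joint_positions"],"psi",np.degrees(np.arctan2(-t[0,0],-t[2,0])),t[:,1],o["opening"],o["contact_force"])
print("hold",t@np.array([167,0,0])+o["tcp_pos"])
im=bot.snapshot("wrist")[:,:,::-1];cv2.imwrite("pics/w9.png",im)
# handle columns: green pixels near the handle rows
b,g,r=[im[:,:,i].astype(int) for i in range(3)]
m=(g>r+25)&(g>b+25)&(np.arange(512)[None]>215)&(np.arange(512)[None]<310)
for y in range(150,280,8):
    c=np.flatnonzero(m[y]);print(y,(c.min(),c.max(),len(c)) if len(c) else None)
E
```

```text
clock: 12.98
tcp_pos: [604.5, -51.5, 371.1]
eef_rot: [0.008, 0.884, 0.022, -0.466]
contact_force: [-0.1, -0.1, -0.4]
opening: 0.65
[604.523 -51.463 371.073] [-0.197 -0.06   1.927  0.221  0.702  1.203] psi -34.34618080539717 [ 0.045 -0.999 -0.007] 0.6497534082423749 [-0.08  -0.098 -0.367]
hold [698.696 -46.226 233.258]
150 None
158 None
166 None
174 None
182 None
190 None
198 None
206 (np.int64(235), np.int64(278), 44)
214 (np.int64(236), np.int64(277), 23)
222 (np.int64(238), np.int64(276), 39)
230 (np.int64(239), np.int64(275), 37)
238 (np.int64(216), np.int64(309), 94)
246 (np.int64(216), np.int64(309), 94)
254 (np.int64(216), np.int64(309), 94)
262 (np.int64(216), np.int64(309), 94)
270 (np.int64(216), np.int64(309), 94)
278 (np.int64(216), np.int64(309), 94)
```

```bash
python3 - <<'E'
from h import *
o=bot.get_obs();K=bot.camera_model("wrist")["mtx"];T=wristT(o)
for p in[(732,-41,192.2),(745.5,-41,188.6),(732,-26,192.2),(732,-56,192.2)]:print(proj(K,T,p))
im=cv2.imread("pics/w9.png");print(im[180:216:2,256])
t=rot(o["eef_rot"]).as_matrix();d=t.T@(np.array([735.6,-42,180])-(o["tcp_pos"]+t@np.array([167,0,0])));print(d,d/250)
E
```

```text
[253.968 210.256]
[255.159 191.651]
[230.839 209.253]
[277.164 211.263]
[[164 156 156]
 [163 157 155]
 [163 156 155]
 [164 157 156]
 [167 159 158]
 [160 164 160]
 [178 183 179]
 [172 178 174]
 [162 166 163]
 [109 121 106]
 [ 72 127  53]
 [ 79 137  57]
 [ 72 126  52]
 [ 62 110  45]
 [ 42  77  31]
 [ 22  29  19]
 [ 18  17  17]
 [ 19  18  14]]
[64.729 -2.145 -0.868] [ 0.259 -0.009 -0.003]
```

```bash
python3 -m creep '[{"turn":[0,0,0],"slide":[0.1,-0.009,0],"jaw":-0.3},{"turn":[0,0,0],"slide":[0.2,-0.009,-0.002],"jaw":-0.3},{"turn":[0,0,0],"slide":[0.256,-0.009,-0.003],"jaw":-0.3},{"turn":[0,0,0],"slide":[0.256,-0.009,-0.003],"jaw":0},{"turn":[0,0,0],"slide":[0.256,-0.009,-0.003],"jaw":0.3},{"turn":[0,0,0],"slide":[0.256,-0.009,-0.003],"jaw":0.45},{"turn":[0,0,0],"slide":[0.256,-0.009,-0.003],"jaw":0.45},{"turn":[0,0,0],"slide":[0.256,-0.009,-0.003],"jaw":0.45},{"turn":[0,0,0],"slide":[0.256,-0.009,-0.003],"jaw":0.45}]' && python3 - <<'E'
from h import *
o=bot.get_obs();t=rot(o["eef_rot"]).as_matrix();print(o["tcp_pos"],o["joint_positions"],"psi",np.degrees(np.arctan2(-t[0,0],-t[2,0])),o["opening"],o["contact_force"])
print("hold",t@np.array([167,0,0])+o["tcp_pos"])
E
```

```text
clock: 14.15
tcp_pos: [641.7, -47.2, 320.4]
eef_rot: [0.008, 0.885, 0.022, -0.466]
contact_force: [-2.6, 0.6, 2.4]
opening: 0.333
[641.709 -47.172 320.409] [-0.178  0.07   1.887  0.23   0.608  1.199] psi -34.4400524522349 0.33296758925360065 [-2.559  0.562  2.432]
hold [736.109 -41.976 182.747]
```

```bash
python3 -m creep '[{"turn":[0,0,0],"slide":[-0.04,0,-0.027],"jaw":0.45},{"turn":[0,0,0],"slide":[-0.099,0,-0.068],"jaw":0.45},{"turn":[0,0,0],"slide":[-0.15,0,0],"jaw":0.45},{"turn":[0,0,0],"slide":[-0.235,0,0.1],"jaw":0.45},{"turn":[0,0,0],"slide":[-0.319,0,0.218],"jaw":0.45},{"turn":[0,0,0],"slide":[-0.319,0,0.218],"jaw":0.45}]' && python3 -m creep '[{"turn":[0,-0.1,0],"slide":[0.02,0,-0.006],"jaw":0.45},{"turn":[0,-0.2,0],"slide":[0.04,0,-0.012],"jaw":0.45},{"turn":[0,-0.3,0],"slide":[0.063,0,-0.018],"jaw":0.45},{"turn":[0,-0.41,0],"slide":[0.088,0,-0.023],"jaw":0.45},{"turn":[0,-0.51,0],"slide":[0.128,0,-0.022],"jaw":0.45},{"turn":[0,-0.61,0],"slide":[0.17,0,-0.02],"jaw":0.45},{"turn":[0,-0.71,0],"slide":[0.212,0,-0.017],"jaw":0.45},{"turn":[0,-0.822,0],"slide":[0.254,0,-0.013],"jaw":0.45},{"turn":[0,-0.822,0],"slide":[0.254,0,-0.013],"jaw":0.45}]' && python3 - <<'E'
from h import *
o=bot.get_obs();t=rot(o["eef_rot"]).as_matrix();print(o["tcp_pos"],o["joint_positions"],"psi",np.degrees(np.arctan2(-t[0,0],-t[2,0])),o["opening"],o["contact_force"],o["ft_torque"])
print("hold",t@np.array([167,0,0])+o["tcp_pos"])
b=bot.snapshot("side")[:,:,::-1];b=cv2.resize(b[120:270,150:350],(800,600),interpolation=cv2.INTER_CUBIC)
cv2.imwrite("pics/s10.png",b)
E
```

```text
clock: 14.9
tcp_pos: [549.9, -51.5, 355.0]
eef_rot: [0.008, 0.884, 0.021, -0.466]
contact_force: [1.5, -0.2, -3.6]
opening: 0.329
clock: 16.02
tcp_pos: [591.4, -49.5, 304.2]
eef_rot: [-0.014, -0.692, -0.018, 0.722]
contact_force: [0.2, 0.2, -4.1]
opening: 0.334
[591.394 -49.473 304.228] [-0.173  0.093  1.859 -0.003  1.232  1.353] psi 2.433561155629253 0.3344810074006748 [ 0.2    0.224 -4.105] [-0.029 -0.458 -0.03 ]
hold [584.303 -48.733 137.38 ]
```

View pics/s10.png

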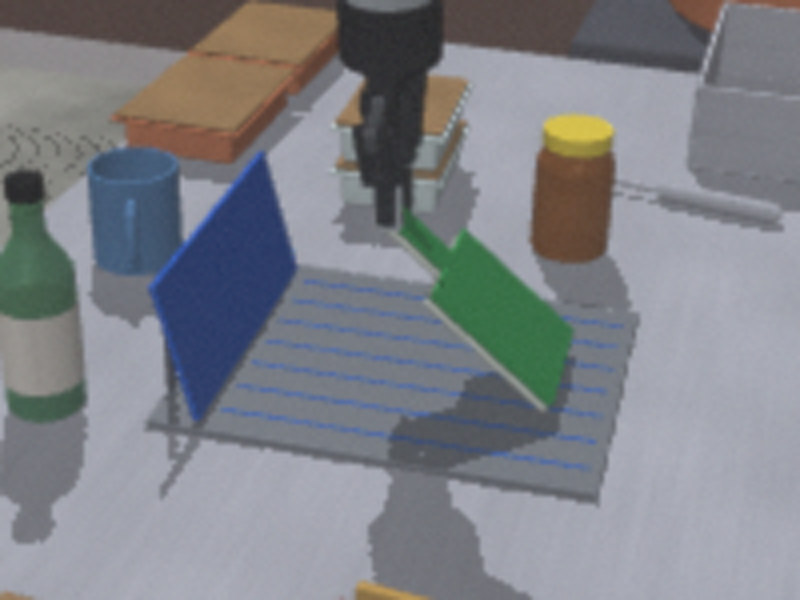

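```bash
python3 -m creep '[{"turn":[0,0,0],"slide":[0.056,0,-0.002],"jaw":0.45},{"turn":[0,0,0],"slide":[0.095,0,-0.033],"jaw":0.45},{"turn":[0,0,0],"slide":[0.134,0,-0.064],"jaw":0.45},{"turn":[0,0,0],"slide":[0.19,0,-0.096],"jaw":0.45},{"turn":[0,0,0],"slide":[0.246,0,-0.127],"jaw":0.45},{"turn":[0,0,0],"slide":[0.306,0,-0.15],"jaw":0.45},{"turn":[0,0,0],"slide":[0.366,0,-0.17],"jaw":0.45},{"turn":[0,0,0],"slide":[0.366,0,-0.17],"jaw":0.45}]' && python3 - <<'E'
from h import *
o=bot.get_obs();t=rot(o["eef_rot"]).as_matrix();print(o["tcp_pos"],o["opening"],o["contact_force"],o["ft_torque"])
print("hold",t@np.array([167,0,0])+o["tcp_pos"])
b=bot.snapshot("side")[:,:,::-1];cv2.imwrite("pics/s11.png",b)
E
```

```text
clock: 17.08
tcp_pos: [627.5, -46.9, 207.9]
eef_rot: [-0.014, -0.689, -0.018, 0.725]
contact_force: [-1.1, -0.1, 0.4]
opening: 0.329
[627.521 -46.884 207.91 ] 0.32875680605450824 [-1.126 -0.098  0.418] [-0.028  0.416  0.036]
hold [619.064 -46.006  41.126]
```

```bash
python3 -m creep '[{"turn":[0,0,0],"slide":[0.04,0,-0.01],"jaw":0.45},{"turn":[0,0,0],"slide":[0.08,0,-0.015],"jaw":0.45},{"turn":[0,0,0],"slide":[0.096,0,-0.017],"jaw":0.45},{"turn":[0,0,0],"slide":[0.096,0,-0.017],"jaw":0.45}]' && python3 - <<'E'
from h import *
o=bot.get_obs();t=rot(o["eef_rot"]).as_matrix();print(o["opening"],o["contact_force"],o["ft_torque"])
print("hold",t@np.array([167,0,0])+o["tcp_pos"])
b=bot.snapshot("side")[:,:,::-1];cv2.imwrite("pics/s12.png",b)
b=cv2.resize(b[120:270,150:350],(800,600),interpolation=cv2.INTER_CUBIC);cv2.imwrite("pics/s12b.png",b)
E
```

```text
clock: 17.62
tcp_pos: [631.7, -46.7, 186.4]
eef_rot: [-0.014, -0.691, -0.018, 0.723]
contact_force: [-0.1, 0.5, 0.3]
opening: 0.331
0.33130607204751855 [-0.11   0.522  0.317] [-0.004  0.261 -0.116]
hold [624.063 -45.903  19.59 ]
```

View pics/s12b.png

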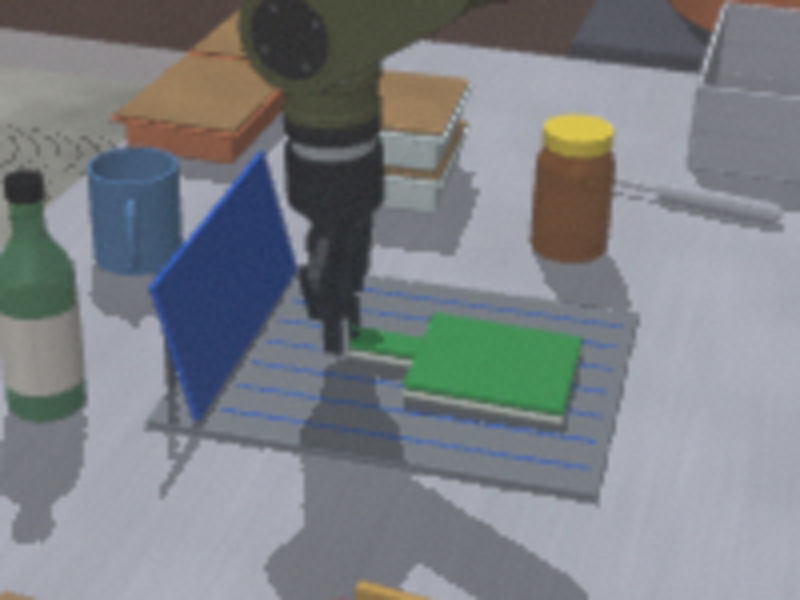

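The board is almost flat on the plate, green side up. I'll lower the last few millimetres, release and rise.

```bash
python3 -m creep '[{"turn":[0,0,0],"slide":[0.012,0,0],"jaw":0.45},{"turn":[0,0,0],"slide":[0.022,0,0],"jaw":0.45},{"turn":[0,0,0],"slide":[0.022,0,0],"jaw":0.45},{"turn":[0,0,0],"slide":[0.022,0,0],"jaw":0.2},{"turn":[0,0,0],"slide":[0.022,0,0],"jaw":0},{"turn":[0,0,0],"slide":[0.022,0,0],"jaw":-0.3},{"turn":[0,0,0],"slide":[0.022,0,0],"jaw":-0.3},{"turn":[0,0,0],"slide":[-0.1,0,0],"jaw":-0.3},{"turn":[0,0,0],"slide":[-0.3,0,0],"jaw":-0.3},{"turn":[0,0,0],"slide":[-0.5,0,0],"jaw":-0.3},{"turn":[0,0,0],"slide":[-0.6,0,0],"jaw":-0.3},{"turn":[0,0,0],"slide":[-0.6,0,0],"jaw":-0.3}]' && python3 - <<'E'
from h import *
o=bot.get_obs();Rc=rot(o["eef_rot"]);print(o["tcp_pos"],o["joint_positions"],o["contact_force"],yaw(Rc,-1))
# board check in wrist + side pictures (green blob)
for n in("side","wrist"):
    im=bot.snapshot(n).astype(int);m=bot.camera_model(n);K=m["mtx"];T=m["pose"] if n=="side" else wristT(o)
    M=((im[...,1]>im[...,0]+25)&(im[...,1]>im[...,2]+25)).astype(np.uint8)
    k,l,st,_=cv2.connectedComponentsWithStats(M)
    cs,_=cv2.findContours(M,cv2.RETR_EXTERNAL,cv2.CHAIN_APPROX_SIMPLE);c=max(cs,key=cv2.contourArea)
    P=np.array([ray(K,T,q,20)[:2] for q in c[:,0]],np.float32);print(n,cv2.contourArea(c),cv2.minAreaRect(P),P.min(0),P.max(0))
for s in(1,-1): rows((o["tcp_pos"],Rc),[470,327.5,150],down(-.046,s))
E
```

```text
clock: 19.18
tcp_pos: [639.2, -47.5, 339.8]
eef_rot: [-0.015, -0.693, -0.018, 0.721]
contact_force: [-0.6, 0.5, -0.6]
opening: 0.654
[639.19  -47.538 339.752] [-0.158  0.16   1.722 -0.003  1.299  1.368] [-0.599  0.523 -0.595] 0.045645795879654755
side 813.0 ((527.4033813476562, -46.73975372314453), (187.6373748779297, 117.7920913696289), 2.70674991607666) [ 432.182 -109.02 ] [621.321  12.304]
wrist 11515.0 ((534.0946044921875, -51.809486389160156), (189.3035125732422, 114.42489624023438), 2.8184993267059326) [ 436.857 -112.954] [629.136   6.029]
slide [ 0.171 -1.529  0.601] turn [-3.882 -0.007  0.076] tcp [470.  327.5 305. ]
slide [ 0.171 -1.529  0.601] turn [0.117 0.05  0.005] tcp [470.  327.5 305. ]
```

```bash
python3 -m creep '[{"turn":[-0.2,0,0],"slide":[0,-0.18,0.07],"jaw":-0.3},{"turn":[-0.4,0,0],"slide":[0,-0.36,0.14],"jaw":-0.3},{"turn":[-0.6,0,0],"slide":[0,-0.54,0.21],"jaw":-0.3},{"turn":[-0.8,0,0],"slide":[0,-0.72,0.28],"jaw":-0.3},{"turn":[-0.95,0.03,0],"slide":[0,-0.9,0.35],"jaw":-0.3},{"turn":[-0.95,0.03,0],"slide":[0,-0.9,0.35],"jaw":-0.3}]' && python3 -m creep '[{"turn":[-0.2,0,0],"slide":[0,0,0],"jaw":-0.3},{"turn":[-0.4,0,0],"slide":[0,0,0],"jaw":-0.3},{"turn":[-0.6,0,0],"slide":[0,0,0],"jaw":-0.3},{"turn":[-0.8,0,0],"slide":[0,0,0],"jaw":-0.3},{"turn":[-0.98,0,0],"slide":[0,0,0],"jaw":-0.3},{"turn":[-0.98,0,0],"slide":[0,0,0],"jaw":-0.3}]' && python3 -m creep '[{"turn":[-0.2,0,0],"slide":[0,0,0],"jaw":-0.3},{"turn":[-0.4,0,0],"slide":[0,0,0],"jaw":-0.3},{"turn":[-0.6,0,0],"slide":[0,0,0],"jaw":-0.3},{"turn":[-0.8,0,0],"slide":[0,0,0],"jaw":-0.3},{"turn":[-0.98,0,0],"slide":[0,0,0],"jaw":-0.3},{"turn":[-0.98,0,0],"slide":[0,0,0],"jaw":-0.3}]' && python3 - <<'E'
from h import *
o=bot.get_obs();Rc=rot(o["eef_rot"]);print(o["tcp_pos"],o["joint_positions"],o["contact_force"],yaw(Rc,1))
rows((o["tcp_pos"],Rc),[470,327.5,150],down(-.046,1))
E
```

```text
clock: 20.02
tcp_pos: [539.0, 175.4, 339.2]
eef_rot: [-0.266, -0.644, -0.282, 0.659]
contact_force: [-0.6, -0.6, -0.3]
opening: 0.653
clock: 20.78
tcp_pos: [540.9, 172.4, 340.0]
eef_rot: [-0.487, -0.5, -0.507, 0.507]
contact_force: [0.9, 0.2, -0.1]
opening: 0.654
clock: 21.52
tcp_pos: [540.9, 172.8, 341.0]
eef_rot: [0.639, 0.281, 0.659, -0.279]
contact_force: [-0.8, -0.2, 0.3]
opening: 0.649
[540.889 172.816 340.956] [ 0.211 -0.003  1.893  0.019  1.274 -0.55 ] [-0.832 -0.195  0.312] -0.8148841906698262
slide [ 0.159  0.219 -0.641] turn [-0.979 -0.037 -0.002] tcp [470.  327.5 305. ]
```

```bash
python3 -m creep '[{"turn":[-0.2,0,0],"slide":[0.03,0.05,-0.15],"jaw":-0.3},{"turn":[-0.4,0,0],"slide":[0.06,0.1,-0.3],"jaw":-0.3},{"turn":[-0.6,-0.02,0],"slide":[0.1,0.15,-0.45],"jaw":-0.3},{"turn":[-0.8,-0.03,0],"slide":[0.13,0.2,-0.6],"jaw":-0.3},{"turn":[-0.979,-0.037,0],"slide":[0.159,0.219,-0.641],"jaw":-0.3},{"turn":[-0.979,-0.037,0],"slide":[0.159,0.219,-0.641],"jaw":-0.3},{"turn":[-0.979,-0.037,0],"slide":[0.159,0.219,-0.641],"jaw":-0.3}]' && python3 - <<'E'
from h import *
o=bot.get_obs();Rc=rot(o["eef_rot"]);print(o["tcp_pos"],o["joint_positions"],yaw(Rc,1),Rc.as_matrix()[:,0])
im=bot.snapshot("wrist");cv2.imwrite("pics/w13.png",im[...,::-1]);im=im.astype(int);K=bot.camera_model("wrist")["mtx"];T=wristT(o)
for z,thr in((101,45),(101,70)):
    M=((im[...,0]>im[...,2]+thr)&(im[...,1]>im[...,2]+thr*.6)).astype(np.uint8)
    cs,_=cv2.findContours(M,cv2.RETR_EXTERNAL,cv2.CHAIN_APPROX_SIMPLE)
    for c in sorted(cs,key=cv2.contourArea)[-2:]:
        P=np.array([ray(K,T,q,z)[:2] for q in c[:,0]],np.float32);print(cv2.contourArea(c),c[:,0].min(0),c[:,0].max(0),cv2.minAreaRect(P))
print([proj(K,T,p) for p in[(494,327.5,101),(446,329.7,101)]])
E
```

```text
clock: 22.4
tcp_pos: [469.5, 327.2, 306.0]
eef_rot: [0.708, 0.017, 0.706, -0.016]
contact_force: [0.3, -0.3, 0.7]
opening: 0.65
[469.549 327.209 305.996] [ 0.515  0.036  1.916  0.001  1.188 -1.011] -0.04575466174396673 [ 0.002  0.002 -1.   ]
580.0 [373 355] [408 383] ((588.58642578125, 416.4737854003906), (26.925989151000977, 26.427101135253906), 87.25919342041016)
844.5 [257 189] [272 259] ((470.22344970703125, 328.90582275390625), (8.201179504394531, 46.70918273925781), 85.04710388183594)
348.0 [257 217] [269 258] ((478.6601257324219, 327.5055847167969), (6.501914024353027, 28.273073196411133), 85.03824615478516)
[array([263.792, 259.765]), array([264.08, 187.47])]
```

```bash
python3 -m creep '[{"turn":[0.04,0,0],"slide":[0.1,0.006,0.003],"jaw":-0.3},{"turn":[0.04,0,0],"slide":[0.2,0.006,0.003],"jaw":-0.2},{"turn":[0.04,0,0],"slide":[0.252,0.006,0.003],"jaw":0},{"turn":[0.04,0,0],"slide":[0.252,0.006,0.003],"jaw":0.5},{"turn":[0.04,0,0],"slide":[0.252,0.006,0.003],"jaw":1},{"turn":[0.04,0,0],"slide":[0.252,0.006,0.003],"jaw":1},{"turn":[0.04,0,0],"slide":[0.252,0.006,0.003],"jaw":1},{"turn":[0.04,0,0],"slide":[0.252,0.006,0.003],"jaw":1},{"turn":[0.04,0,0],"slide":[0.252,0.006,0.003],"jaw":1}]' && python3 - <<'E'
from h import *
o=bot.get_obs();print(o["tcp_pos"],o["joint_positions"],o["contact_force"],o["ft_torque"],o["opening"])
E
```

```text
clock: 23.58
tcp_pos: [470.5, 329.4, 243.9]
eef_rot: [0.708, 0.027, 0.705, -0.025]
contact_force: [0.3, -1.1, 3.4]
opening: 0.101
[470.507 329.441 243.912] [ 0.517  0.113  1.949  0.001  1.075 -0.981] [ 0.296 -1.125  3.45 ] [-0.185 -0.095 -0.009] 0.10139856685666736
```

```bash
python3 -m creep '[{"turn":[0.17,0,0],"slide":[0,0,0],"jaw":1},{"turn":[0.34,0,0],"slide":[0,0,0],"jaw":1},{"turn":[0.51,0,0],"slide":[0,0,0],"jaw":1},{"turn":[0.68,0,0],"slide":[0,0,0],"jaw":1},{"turn":[0.85,0,0],"slide":[0,0,0],"jaw":1},{"turn":[1,0,0],"slide":[0,0,0],"jaw":1},{"turn":[1,0,0],"slide":[0,0,0],"jaw":1}]' && python3 -m creep '[{"turn":[0.17,0,0],"slide":[0,0,0],"jaw":1},{"turn":[0.34,0,0],"slide":[0,0,0],"jaw":1},{"turn":[0.51,0,0],"slide":[0,0,0],"jaw":1},{"turn":[0.68,0,0],"slide":[0,0,0],"jaw":1},{"turn":[0.85,0,0],"slide":[0,0,0],"jaw":1},{"turn":[1,0,0],"slide":[0,0,0],"jaw":1},{"turn":[1,0,0],"slide":[0,0,0],"jaw":1}]' && python3 - <<'E'
from h import *
o=bot.get_obs();print(o["tcp_pos"],o["joint_positions"],o["contact_force"],o["ft_torque"],o["opening"],yaw(rot(o["eef_rot"])))
E
```

```text
clock: 24.45
tcp_pos: [470.4, 329.3, 243.9]
eef_rot: [0.644, 0.295, 0.643, -0.293]
contact_force: [0.0, -3.2, 6.4]
opening: 0.101
clock: 25.32
tcp_pos: [470.3, 329.2, 243.8]
eef_rot: [0.482, 0.518, 0.482, -0.517]
contact_force: [-1.5, -3.1, 6.0]
opening: 0.103
[470.265 329.224 243.844] [0.517 0.113 1.95  0.    1.077 0.588] [-1.532 -3.093  6.028] [-0.512  0.316  0.021] 0.10291438450380813 -1.6420206975301948
```

```bash
python3 -m creep '[{"turn":[0.17,0,0],"slide":[0,0,0],"jaw":1},{"turn":[0.34,0,0],"slide":[0,0,0],"jaw":1},{"turn":[0.5,0,0],"slide":[0,0,0],"jaw":1},{"turn":[0.6,0,0],"slide":[0,0,0],"jaw":1},{"turn":[0.7,0,0],"slide":[0,0,0],"jaw":1},{"turn":[0.7,0,0],"slide":[0,0,0],"jaw":1}]' && python3 - <<'E'
from h import *
o=bot.get_obs();print(o["joint_positions"],o["contact_force"],o["ft_torque"],o["joint_torque"][5],o["opening"],yaw(rot(o["eef_rot"])))
E
python3 -m creep '[{"turn":[0.1,0,0],"slide":[0,0,0],"jaw":1},{"turn":[0.2,0,0],"slide":[0,0,0],"jaw":1},{"turn":[0.3,0,0],"slide":[0,0,0],"jaw":1},{"turn":[0.3,0,0],"slide":[0,0,0],"jaw":1}]' && python3 - <<'E'
from h import *
o=bot.get_obs();print(o["joint_positions"],o["contact_force"],o["ft_torque"],o["joint_torque"][5],o["opening"],yaw(rot(o["eef_rot"])))
E
```

```text
clock: 26.08
tcp_pos: [470.1, 329.3, 243.8]
eef_rot: [0.323, 0.63, 0.324, -0.628]
contact_force: [-2.8, -2.5, 7.1]
opening: 0.102
[0.517 0.113 1.95  0.001 1.077 1.138] [-2.813 -2.483  7.08 ] [-0.473  0.522  0.022] 0.1396530121564865 0.10188585913489444 -2.191555502744409
clock: 26.58
tcp_pos: [470.1, 329.4, 243.8]
eef_rot: [0.247, 0.663, 0.248, -0.662]
contact_force: [-3.3, -2.3, 6.7]
opening: 0.102
[0.517 0.113 1.95  0.001 1.077 1.373] [-3.267 -2.263  6.718] [-0.456  0.462  0.042] 0.1386665878817439 0.10205396850804446 -2.4271483012103157
```

```bash
python3 -m creep '[{"turn":[0.07,0,0],"slide":[0,0,0],"jaw":1},{"turn":[0.14,0,0],"slide":[0,0,0],"jaw":1},{"turn":[0.14,0,0],"slide":[0,0,0],"jaw":1}]' && python3 - <<'E'
from h import *
o=bot.get_obs();print(o["joint_positions"][5],o["ft_torque"],o["joint_torque"][5],yaw(rot(o["eef_rot"])))
E
python3 -m creep '[{"turn":[0.07,0,0],"slide":[0,0,0],"jaw":1},{"turn":[0.14,0,0],"slide":[0,0,0],"jaw":1},{"turn":[0.14,0,0],"slide":[0,0,0],"jaw":1}]' && python3 - <<'E'
from h import *
o=bot.get_obs();print(o["joint_positions"][5],o["ft_torque"],o["joint_torque"][5],yaw(rot(o["eef_rot"])))
E
```

```text
clock: 26.95
tcp_pos: [470.0, 329.4, 243.8]
eef_rot: [0.211, 0.676, 0.211, -0.674]
contact_force: [-2.6, -1.0, 6.4]
opening: 0.103
1.481980634360309 [-0.397  0.526  0.487] 0.5530220456421375 -2.5354454766389196
clock: 27.32
tcp_pos: [469.9, 329.6, 244.0]
eef_rot: [0.176, 0.686, 0.176, -0.684]
contact_force: [-3.0, -3.3, 7.3]
opening: 0.101
1.5873864674203593 [-0.325  0.621  2.156] 2.2400497645139694 -2.6393376793269816
```

The torque has jumped from 0.14 to 2.2 N m, so the key is at its stop. Now I'll open, rise and check the wing angle.

```bash
python3 -m creep '[{"turn":[0,0,0],"slide":[0,0,0],"jaw":0.5},{"turn":[0,0,0],"slide":[0,0,0],"jaw":0},{"turn":[0,0,0],"slide":[0,0,0],"jaw":-0.3},{"turn":[0,0,0],"slide":[0,0,0],"jaw":-0.3},{"turn":[0,0,0],"slide":[-0.1,0,0],"jaw":-0.3},{"turn":[0,0,0],"slide":[-0.25,0,0],"jaw":-0.3},{"turn":[0,0,0],"slide":[-0.5,0,0],"jaw":-0.3},{"turn":[0,0,0],"slide":[-0.5,0,0],"jaw":-0.3},{"turn":[0,0,0],"slide":[-0.5,0,0],"jaw":-0.3}]' && python3 - <<'E'
from h import *
o=bot.get_obs();Rc=rot(o["eef_rot"]);print(o["tcp_pos"],yaw(Rc,1),o["contact_force"])
def blob(n,thr,col,z):
    im=bot.snapshot(n);cv2.imwrite(f"pics/end_{n}{z}.png",im[...,::-1]);im=im.astype(int);m=bot.camera_model(n);K=m["mtx"];T=wristT(o) if n=="wrist" else m["pose"]
    r,g,b=im[...,0],im[...,1],im[...,2]
    M=((r>b+thr)&(g>b+thr*.6)) if col=="brass" else ((g>r+thr)&(g>b+thr))
    cs,_=cv2.findContours(M.astype(np.uint8),cv2.RETR_EXTERNAL,cv2.CHAIN_APPROX_SIMPLE)
    for c in sorted(cs,key=cv2.contourArea)[-3:]:
        P=np.array([ray(K,T,q,z)[:2] for q in c[:,0]],np.float32);(c0,wh,a)=cv2.minAreaRect(P)
        print(n,col,cv2.contourArea(c),c0,wh,a)
blob("wrist",45,"brass",101);blob("top",25,"green",20);blob("side",25,"green",20)
a,b=cv2.imread("pics/side0.png").astype(int),cv2.imread("pics/end_side20.png").astype(int)
d=(abs(a-b).max(2)>40)
for n,(x0,x1,y0,y1) in dict(b=(232,270,136,172),jar=(282,305,148,188),spoon=(300,350,150,180),a=(112,190,268,330)).items(): print(n,d[y0:y1,x0:x1].mean())
E
```

```text
clock: 28.45
tcp_pos: [469.8, 328.9, 367.9]
eef_rot: [0.172, 0.687, 0.173, -0.685]
contact_force: [0.1, 0.2, -0.5]
opening: 0.649
[469.794 328.921 367.922] -2.649219508564222 [ 0.099  0.219 -0.55 ]
wrist brass 7.0 (603.9370727539062, 353.0712890625) (4.464187145233154, 2.3800559043884277) 1.4532623291015625
wrist brass 10.5 (600.1309814453125, 349.8876037597656) (3.615016460418701, 4.526849746704102) 64.90278625488281
wrist brass 566.5 (473.5328674316406, 330.0752868652344) (50.50315475463867, 8.805316925048828) 38.64113235473633
top green 0.0 (840.4525756835938, 119.81127166748047) (0.0, 0.0) 0.0
top green 37.5 (847.6802368164062, 75.30635833740234) (17.813535690307617, 44.015480041503906) 89.99491882324219
top green 1241.0 (529.821533203125, -48.456321716308594) (188.55247497558594, 113.84261322021484) 2.598208427429199
side green 27.5 (609.5740356445312, -40.97339630126953) (25.287029266357422, 30.80483627319336) 18.69342613220215
side green 505.5 (484.987548828125, -49.0762939453125) (102.69136810302734, 119.07345581054688) 2.982771873474121
b 0.8757309941520468
jar 0.0
spoon 0.0
a 0.0
```

```bash
python3 - <<'E'
from h import *
a,b=cv2.imread("pics/top0.png").astype(int),cv2.imread("pics/end_top20.png").astype(int)
d=abs(a-b).max(2)>40
for n,(x0,x1,y0,y1) in dict(b=(338,392,140,180),jar=(325,357,202,230),spoon=(365,388,200,272),a=(108,158,146,184)).items(): print(n,d[y0:y1,x0:x1].mean())
o=bot.get_obs();print(o["clock"],o["contact_force"],np.abs(o["qvel"]).max())
bot.hand_in()
E
```

```text
b 0.0
jar 0.0
spoon 0.0
a 0.0
28.6 [ 0.185 -0.478 -0.91 ] 0.0029650951420606628
the job is handed in; nothing more can be done
```

The whole job was carried out and handed in at 28.6 s of the 72 s allowed; the hand-in gave no verdict.

- **Standing the board:** I pushed its plain edge against the back rest, swung the handle up and let go. The side view showed it leaning there by itself with the handle up.
- **Laying it down:** My first regrasp brought joint 5 to 0.321 rad, against a lower limit of 0.32, and held only the tip of the handle. I let go, backed off and took it again with less pitch. Then I lifted the board off the rest, tilted it in the hand and eased it down with its plain edge on the plate.
- **Board check:** In the final top picture it lies green side up, about 189 x 114 mm as seen, which fits lying flat. Its centre is at about station x -20 mm, y 0.
- **Key:** One grasp was enough. The torque rose from 0.14 to 2.2 N m at the stop. Afterwards the wing had turned about 2.4 rad from its start, so the stop at 2.6 rad implies a start of about 0.2 rad, within the stated range. The joint value itself could not be read.
- **Bystanders:** The before and after top pictures show no change at the jar, the spoon or either meal tray. One check disagreed: the side picture differed strongly at `meal_b`. I put this down to the arm standing in that line of sight, without viewing the picture to confirm it.
- **At hand-in:** The arm was still and the force reading was about 1 N, close to its resting noise.

I viewed 12 pictures, the most allowed, against a plan of about 8.

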